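# Fit the vent filter into the gas manifold's push-in port

### The job

Take the vent filter out of its white holder and push its steel stem straight down into the open blue-collared push-in port of the gas manifold, on through the drag of the grip inside until it is fully home on its stop, feeling for the stop and never pressing on it with more than about 30 N. Then, still holding the filter, tug it gently upward until the blue collar has visibly risen with it by about 2 mm, to prove that the grip holds, push it fully home again and let go, leaving it upright. Leave the beaker and the timer where they are.

Things in the scene. Friction and masses are not known exactly. Their poses are not given: they have to be found in the camera images.
- filter: Vent filter, loose, 0.12 kg, 100 mm tall, round about z: a plain steel stem 12 mm across and 50 mm long (foot chamfered to 8 mm) under a bronze and blue cylinder 24 to 26 mm across, 50 mm tall, the part to grip. Origin: centre of the stem's foot, z up the axis; the cylinder's middle is 75 mm above it. At the start upright in the holder, cylinder resting on its top, foot 5 mm above the worktop.
- holder: White block 42 x 42 mm on a grey foot 64 x 64 mm, 55 mm high, fixed, with a 14.5 mm through hole in which the filter's stem stands. Origin at the centre of its underside on the worktop.
- manifold: Aluminium block, 46 x 190 x 35 mm, fixed on the worktop; origin at the centre of its underside, own y axis along it. On its top three black round push-in fittings in a row, 60 mm apart, the middle one over the origin. Two have grey collars and are blanked with red plugs (tops 82 mm above the worktop); the one with the blue collar (any of the three) is open.
- port_mouth (a point): Mouth centre of the open port's blue flared collar, 77 mm above the worktop, z up the bore. Collar 25 mm across; funnel inside from 21 to 15 mm over 6 mm, then a 14 mm bore. About 14 mm down four spring jaws begin to drag on the stem, 5 to 15 N while it is pushed in. The rigid stop lies 25 to 35 mm below the mouth, differing and not known beforehand: there the force rises sharply.
- collar (a joint): Height in m of the blue collar, and the jaws inside it, above rest: 0 at rest, 0.004 at most. A spring presses it down with 4 N plus 2 N per mm. The jaws wedge on the stem when it is pulled up (after 1 to 4 mm of take-up), so that a pull of 7 to 13 N lifts stem, jaws and collar together by some mm. Afterwards the collar may stay a little raised.
- valve (a joint): How far in m the valve pin in the port is pressed down by the stem's foot: 0 shut, 0.005 when the foot is fully home on the stop. The pin stands 5 mm above the stop and resists with only 1 to 3 N.
- beaker: Bystander: clear beaker, 71 mm wide and tall, loose, origin at the centre of its underside.
- timer: Bystander: small off-white timer with three buttons, 54 x 66 x 22 mm, loose, origin at the centre of its underside.
Not all that is in view belongs to the job. There is more than one size of the filter; the one meant has the size given above.

How it is judged (in metres and radians):
On the way, in this order (a step that is already met when the one before it is completed fails the run):
1. the stem is pushed through the grip and home: the valve pin is pressed at least 4 mm of its 5 mm (value of joint valve above 0.004 m and horizontal distance between filter and port_mouth below 0.004 m), for 0.1 s.
2. the held filter is tugged up: its foot lifts off the stop (valve pin back to under 4.2 mm) and the collar rises by 1.2 mm or more, with the stem still in the grip (value of joint collar above 0.0012 m and value of joint valve below 0.0042 m and z of filter in the frame of port_mouth below -0.017 m and contact force between the fingers and filter above 1 N), for 0.1 s.
3. the filter is home again: valve pin pressed 4 mm or more (value of joint valve above 0.004 m), for 0.1 s.
At the end, for the whole second after the job is handed in: The filter's stem stands in the open port at rest, upright within 0.1 rad, its foot within 4 mm of the port's axis and within 2 mm of its stop (valve pin pressed 3 mm or more) (value of joint valve above 0.003 m and horizontal distance between filter and port_mouth below 0.004 m and angle between filter's own z axis and vertical below 0.1 rad and linear speed of filter below 0.01 m/s); the robot touches nothing.
It fails at once if the stem presses on the stop with more than 35 N (contact force between filter and seat_c0 above 35 N).
It fails at once if the beaker is moved more than 30 mm (distance of beaker from where it was at the start of the episode above 0.03 m).
It fails at once if the timer is moved more than 30 mm (distance of timer from where it was at the start of the episode above 0.03 m).
It also fails if it takes over 72 s, if anything falls off the work surface, if the arm or the gripper's body presses on something with over 40 N, if the wrist force passes 120 N, or if a joint passes its speed limit or range.

### The arm

A 6-joint arm with a two-finger parallel gripper is mounted at the origin on a cart in front of the work surface, level with it; the furniture and walls round the work are solid. World frame = base frame: x ahead of the robot, y to its left, z up, the work surface at z = 0. Lengths are in mm, angles in rad, forces in N, time in s.
With the tool pointing down it reaches from about 350 to 775 mm from the base axis. Payload 7.3 kg.
Tool frame: the origin (TCP) lies between the finger pads; the fingertips stand 22 mm ahead of it and the grasp point (between the pads) lies 3 mm ahead of it (nose_length is the distance from the TCP to the fingertips, in mm); z points along the fingers, y is the direction in which the jaws open and shut (so a half turn about z gives the same grasp; the last joint's range is limited). The gripper opens to 92 mm and grips with 3 to 60 N. Pads are 19 mm wide; open, the fingers measure 130 mm over their backs; the gripper's body (75 mm by 190 mm) begins 47 mm behind the grasp point.
Start: joints at [1.052, 0.342, 1.524, -0, 1.275, -0.146], TCP at [191.204, 488.962, 248.741] pointing down, gripper open.
Joint ranges: [-2.53, 2.53], [-0.77, 2.02], [0.04, 2.7], [-1, 4.14], [0.28, 2.66], [-3.11, 3.11]. Speed limits (rad/s): [2.57, 2.57, 3.14, 3.14, 3.14, 3.14].

### API

Orientations are given as [roll, pitch, yaw] about the fixed x, y, z axes, in that order (R = Rz(yaw) Ry(pitch) Rx(roll)).
In Python, from plant import get_obs, capture, close_job, nose_length gives the robot as it stands.
- The arm moves only by the tool step_arm, never from a script. Its argument "increments" is text: rows parted by semicolons, each of 7 numbers parted by spaces: the turn, a rotation vector about the tool's x, y, z in rad, then the shift along the tool's x, y, z in mm, then the opening, from -1 (shut) to 1 (fully open). A call has 1 to 20 rows; each row is the pose to reach, as a shift and turn from the pose commanded when the call began, along the tool's axes at that moment; what a row does not reach only later rows make up. A row lasts 1/8 s, in which the tool goes at most 62.5 mm and 10.7 degrees, less where a joint would pass 70% of its speed; a pose out of reach is approached as far as the arm can. A call with a gripper value outside its range is refused whole. The fingers move at their own pace and stop on an object; the grip force is fixed at half the most. Time passes only in rows, so rows that repeat a pose let the fingers close. It gives the time, the measured TCP pose, the force and the opening at its end, in the units of the state.
- get_obs(): the state, without advancing time (a new reading comes with each control period).
- capture(name): name is "side" or "top" or "wrist"; returns a dict with "frame" (420x560x3 uint8, red, green, blue), "K" (3x3 intrinsics, pixels), "extrinsics" (4x4, takes a point from world to camera coordinates); the wrist camera has in their place "tool_from_camera" (4x4, takes a point from camera to tool coordinates, whose origin is the TCP and whose axes are the flange's). Camera axes: x right, y down, z forward; pixel columns grow to the right and rows downward; lengths in mm; the calibration is good to about 2 mm. A picture is of the moment at which its call begins: read the wrist's pose just before it. There is no depth.
- close_job(): hands the job in, once; it reports no verdict.
The state is a dict: "time": time; "joint_positions": joint angles; "dq": joint speeds; "tau": joint torques, N m; "tool_pos": TCP position; "tcp_rot": TCP orientation; "contact_force": force on the tool from outside, world axes, zero at the start; "moment": the same for the moment, N m; "grip_width": finger opening in mm.
Only numpy, scipy, OpenCV 4.12 (cv2) and the standard library are available. Lean on these libraries where they do the work, as an engineer would, in place of code of your own. Each camera call takes 0.05 s, during which the arm holds its last target.

## Working session

There is one attempt and no reset: what is moved stays moved. The work goes in short steps, Python scripts to look and compute and a tool call to move; the robot and the scene stay as the last step left them, time stands still between calls to the robot, and variables do not carry over. Pictures are saved under pics/ and viewed, and the job is handed in when it is done.

Besides the shell and the picture viewer there is one more tool, called by a JSON object that holds its "api" and its "payload". step_arm: Moves the arm, as the interface text tells. Its arguments: {"type":"object","properties":{"increments":{"type":"string"}},"required":["increments"]}

```bash
ls; mkdir -p pics; cat > h.py <<'E'
import numpy as np, cv2
from plant import get_obs, capture, close_job, nose_length
from scipy.spatial.transform import Rotation as R
def snap(name,fn):
    o=get_obs(); c=capture(name); cv2.imwrite('pics/'+fn+'.png',cv2.cvtColor(c['frame'],cv2.COLOR_RGB2BGR))
    K=np.array(c['K']); 
    if 'extrinsics' in c: E=np.array(c['extrinsics'])
    else:
        T=np.eye(4);T[:3,:3]=R.from_euler('xyz',o['tcp_rot']).as_matrix();T[:3,3]=o['tool_pos']
        E=np.linalg.inv(T@np.array(c['tool_from_camera']))
    np.savez('pics/'+fn+'.npz',K=K,E=E); return c['frame'],K,E
def load(fn):
    d=np.load('pics/'+fn+'.npz'); return d['K'],d['E']
def onz(fn,u,v,z):
    K,E=load(fn); Ei=np.linalg.inv(E); d=Ei[:3,:3]@np.linalg.inv(K)@[u,v,1]; o=Ei[:3,3]
    return o+d*(z-o[2])/d[2]
def proj(fn,p):
    K,E=load(fn); q=K@(E@np.append(p,1))[:3]; return q[:2]/q[2]
def crop(fn,x0,y0,x1,y1,s,out):
    im=cv2.imread('pics/'+fn+'.png')[y0:y1,x0:x1]; cv2.imwrite('pics/'+out+'.png',cv2.resize(im,None,fx=s,fy=s,interpolation=cv2.INTER_CUBIC))
E
python3 - <<'E'
from h import *
o=get_obs(); print(o, nose_length if not callable(nose_length) else nose_length())
for n in ['side','top','wrist']:
    f,K,E=snap(n,n+'0'); print(n,K.round(1).tolist(),np.linalg.inv(E).round(2).tolist())
E
```

```text
pics
{'time': 0.0, 'joint_positions': array([ 1.05203175e+00,  3.42726695e-01,  1.52502662e+00, -6.08612278e-06,
        1.27538107e+00, -1.45982079e-01]), 'dq': array([-1.24602212e-03,  5.99791214e-04, -2.28784945e-04, -7.56854743e-04,
       -1.75690500e-04,  3.29078045e-05]), 'tau': array([ 4.14915803e-04, -4.31251752e+01, -2.44209212e+01,  7.19240773e-02,
        5.60950523e-02, -1.06978807e-04]), 'tool_pos': array([190.99441474, 488.62501187, 248.03951959]), 'tcp_rot': array([-3.14006647e+00, -2.18508908e-04,  2.76881177e+00]), 'contact_force': array([0.51721316, 0.05962738, 0.41174591]), 'moment': array([ 0.00863393, -0.01271172, -0.02106191]), 'grip_width': 91.73801168121007} 22.0
side [[472.6, 0.0, 288.9], [0.0, 472.6, 211.8], [0.0, 0.0, 1.0]] [[-0.98, -0.09, 0.19, 255.51], [-0.21, 0.37, -0.91, 1063.82], [0.01, -0.93, -0.38, 480.7], [0.0, 0.0, 0.0, 1.0]]
top [[538.0, 0.0, 277.8], [0.0, 538.0, 205.4], [0.0, 0.0, 1.0]] [[-0.01, -1.0, 0.09, 348.13], [-1.0, 0.01, -0.02, 86.06], [0.01, -0.09, -1.0, 1535.21], [0.0, 0.0, 0.0, 1.0]]
wrist [[360.7, 0.0, 284.0], [0.0, 360.7, 200.0], [0.0, 0.0, 1.0]] [[0.36, 0.9, 0.26, 122.33], [0.93, -0.35, -0.1, 516.16], [-0.0, 0.27, -0.96, 383.38], [0.0, 0.0, 0.0, 1.0]]
```

View pics/side0.png

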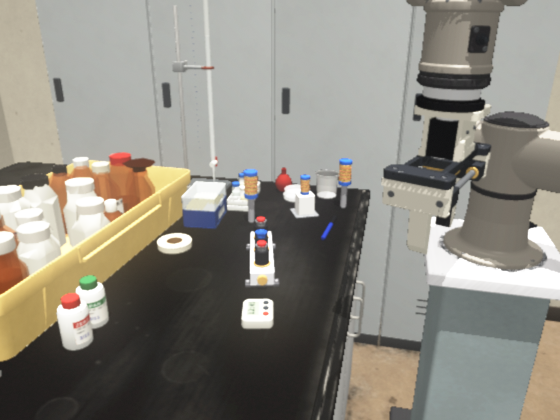

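View pics/top0.png

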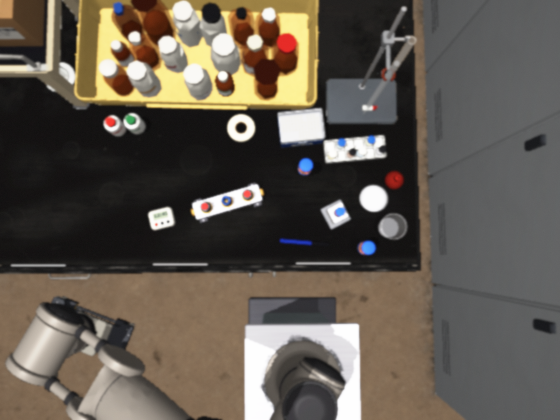

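View pics/wrist0.png

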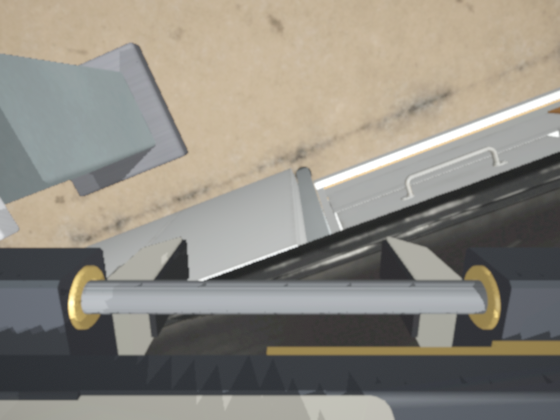

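```bash
python3 - <<'E'
from h import *
crop('top0',140,170,280,240,5,'c1'); crop('top0',290,150,420,260,6,'c2'); crop('side0',220,150,370,340,3,'c3')
for uv in [(336,213)]: print(onz('top0',*uv,55))
for uv,z in [((206,207),82),((227,201),77),((248,195),82),((340,212),105),((161,218),22),((392,228),0),((306,167),100),((368,248),100)]: print(uv,onz('top0',*uv,z).round(1))
E
```

```text
[457.71679221 -97.36265436  55.        ]
(206, 207) [474.3 258.1  82. ]
(227, 201) [490.7 201.7  77. ]
(248, 195) [506.3 144.4  82. ]
(340, 212) [ 456.6 -101.9  105. ]
(161, 218) [449.3 391.2  22. ]
(392, 228) [ 417.7 -264.     0. ]
(306, 167) [579.3 -12.9 100. ]
(368, 248) [ 360.3 -175.6  100. ]
```

View pics/c1.png

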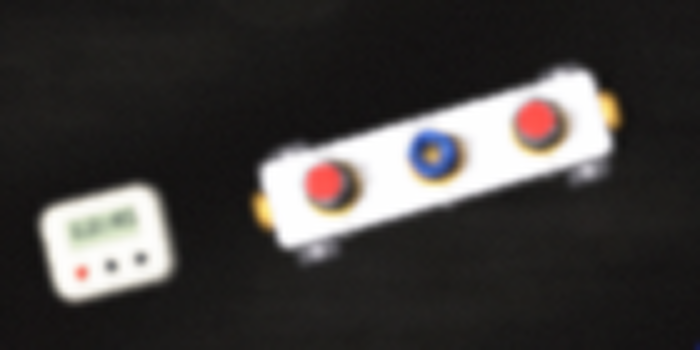

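View pics/c2.png

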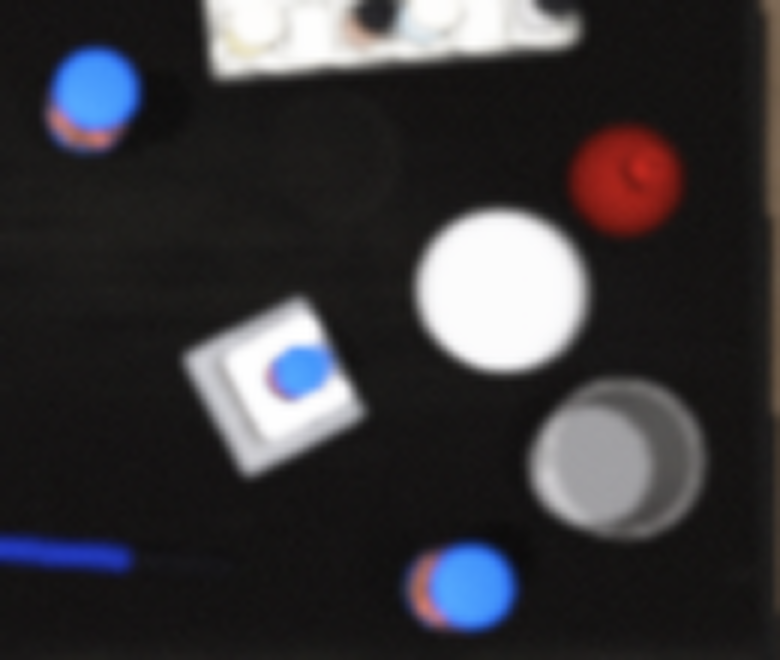

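View pics/c3.png

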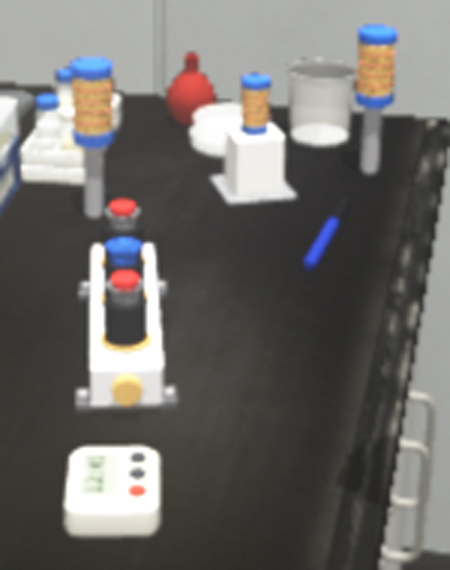

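```bash
python3 - <<'E'
from h import *
def tri(a,b):
    A=[];bb=[]
    for fn,(u,v) in (a,b):
        K,E=load(fn);P=K@E[:3]; A+= [u*P[2]-P[0],v*P[2]-P[1]]
    A=np.array(A);x=np.linalg.lstsq(A[:,:3],-A[:,3],rcond=None)[0]
    return x.round(1)
print('filter top',tri(('top0',(340.5,211.8)),('side0',(305.3,176))))
print('port',tri(('top0',(227,201)),('side0',(261.3,231.7))))
print('bigA',tri(('top0',(306,166)),('side0',(250.7,172))), 'bigB',tri(('top0',(368.3,247.8)),('side0',(345.7,161))))
print('holder foot',onz('top0',336.1,214.2,3).round(1), [proj('side0',onz('top0',336.1,214.2,3)).round(1)])
p=onz('top0',340.5,211.8,105);print(p, proj('side0',p),proj('side0',onz('top0',227,201,77)))
# where does the wrist camera see, in tool frame
K,E=load('wrist0');o=get_obs();T=np.eye(4);T[:3,:3]=R.from_euler('xyz',o['tcp_rot']).as_matrix();T[:3,3]=o['tool_pos']
for t in [(0,0,22),(0,0,100),(0,0,170),(-50,0,170),(50,0,170),(-100,0,170),(0,50,170)]:
    print(t,proj('wrist0',(T@np.append(t,1))[:3]).round(0))
E
```

```text
filter top [ 458.  -103.9   99.8]
port [492.7 202.5  71.3]
bigA [578.2 -10.6 129.3] bigB [ 360.8 -171.1  129.1]
holder foot [ 458.1 -104.     3. ] [array([304.5, 210.2])]
[ 457.15057961 -103.26060104  105.        ] [305.81490654 174.21708889] [263.15090388 229.25793838]
(0, 0, 22) [283. 259.]
(0, 0, 100) [284. 210.]
(0, 0, 170) [284. 185.]
(-50, 0, 170) [284. 239.]
(50, 0, 170) [284. 127.]
(-100, 0, 170) [284. 288.]
(0, 50, 170) [341. 185.]
```

```bash
cat >> h.py <<'E'
def inc(pos,yaw,ref=None):
    """increment from current commanded (approx measured or ref pos,rot) to target pointing straight down"""
    o=get_obs(); p,r=(o['tool_pos'],o['tcp_rot']) if ref is None else ref
    R0=R.from_euler('xyz',r); R1=R.from_euler('xyz',[np.pi,0,yaw])
    print('rot',(R0.inv()*R1).as_rotvec().round(4),'shift',R0.inv().apply(np.array(pos)-p).round(2))
E
python3 - <<'E'
from h import *
inc([492,202,260],0.66)
E
```

```text
rot [-8.0000e-04  1.1000e-03  2.1089e+00] shift [-384.69 -157.45  -11.65]
```

{"api": "step_arm", "payload": {"increments": "0 0 0.15 -30 -12 -12 1;0 0 0.32 -60 -24 -12 1;0 0 0.49 -95 -39 -12 1;0 0 0.66 -130 -53 -12 1;0 0 0.83 -165 -67 -12 1;0 0 1.0 -200 -82 -12 1;0 0 1.17 -235 -96 -12 1;0 0 1.34 -270 -110 -12 1;0 0 1.51 -300 -123 -12 1;0 0 1.68 -330 -135 -12 1;0 0 1.85 -355 -145 -12 1;0 0 2.0 -375 -153 -12 1;0 0 2.109 -384.7 -157.5 -12 1;0 0 2.109 -384.7 -157.5 -12 1;0 0 2.109 -384.7 -157.5 -12 1;0 0 2.109 -384.7 -157.5 -12 1"}}

```text
time: 2.15
tool_pos: [491.7, 202.6, 260.8]
tcp_rot: [-3.141, -0.0, 0.662]
contact_force: [0.2, -0.6, 0.7]
grip_width: 91.5
```

```bash
python3 - <<'E'
from h import *
o=get_obs();print(o['time'],o['tool_pos'],o['tcp_rot'],o['contact_force'],abs(o['dq']).max())
snap('wrist','w1'); print(proj('w1',[492,202,77])); crop('w1',204,110,364,230,5,'w1c')
E
```

```text
2.15 [491.70959677 202.59010384 260.7790761 ] [-3.14146154e+00 -4.15555367e-05  6.61683977e-01] [ 0.199732   -0.61108849  0.72523953] 0.007199826628715998
[284.81715995 182.27673216]
```

View pics/w1c.png

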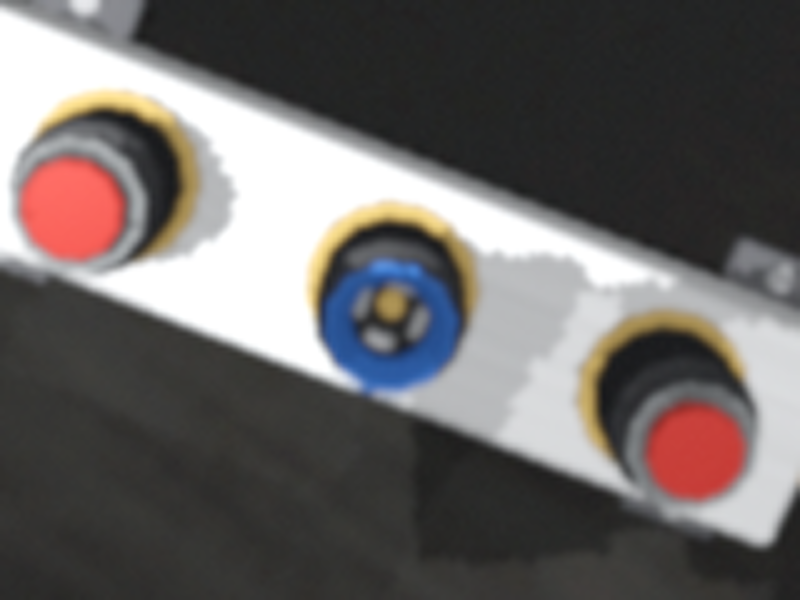

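```bash
python3 - <<'E'
from h import *
f=lambda x,y:(x/5-.4+204,y/5-.4+110)
p=onz('w1',*f(390.5,325),77);a=onz('w1',*f(72,209),82);b=onz('w1',*f(697,451),82)
print(p,a,b,(a+b)/2,np.linalg.norm(a-b))
im=cv2.cvtColor(cv2.imread('pics/w1.png'),cv2.COLOR_BGR2HSV)
m=cv2.inRange(im,(100,120,60),(125,255,255));m[:, :250]=0;m[:,320:]=0;m[:140]=0;m[210:]=0
c=max(cv2.findContours(m,cv2.RETR_EXTERNAL,cv2.CHAIN_APPROX_NONE)[0],key=cv2.contourArea)
e=cv2.fitEllipse(c);print(e,onz('w1',*e[0],77), onz('top0',227,201,77))
inc([457.5,-103.5,250],0.66)
E
```

```text
[495.86764427 208.58412738  77.        ] [478.8650854 265.6491533  82.       ] [512.46392876 151.176923    82.        ] [495.66450708 208.41303815  82.        ] 119.30118936811955
((281.77288818359375, 174.33697509765625), (24.97807502746582, 26.129255294799805), 95.1345443725586) [496.09891378 208.68057832  77.        ] [490.72630048 201.71896199  77.        ]
rot [-0.0001 -0.0001  0.0014] shift [-215.05  220.5    10.73]
```

{"api": "step_arm", "payload": {"increments": "0 0 0 -40 41 5 1;0 0 0 -80 82 11 1;0 0 0 -120 123 11 1;0 0 0 -160 164 11 1;0 0 0 -195 200 11 1;0 0 0 -215 220.5 11 1;0 0 0 -215 220.5 11 1;0 0 0 -215 220.5 11 1;0 0 0 -215 220.5 11 1"}}

```text
time: 3.32
tool_pos: [457.5, -102.7, 249.7]
tcp_rot: [-3.141, -0.0, 0.662]
contact_force: [-0.2, -1.0, 0.1]
grip_width: 91.6
```

```bash
python3 - <<'E'
from h import *
o=get_obs();print(o['time'],o['tool_pos'],o['tcp_rot'],o['contact_force'],abs(o['dq']).max())
snap('wrist','w2'); print(proj('w2',[457.5,-103.5,105])); crop('w2',204,110,364,230,5,'w2c')
E
```

```text
3.325 [ 457.49934051 -102.68867771  249.72057788] [-3.14135543e+00 -2.30076242e-04  6.61593840e-01] [-0.16398418 -0.9808714   0.05340358] 0.002240306195140592
[284.96045315 193.8046325 ]
```

View pics/w2c.png

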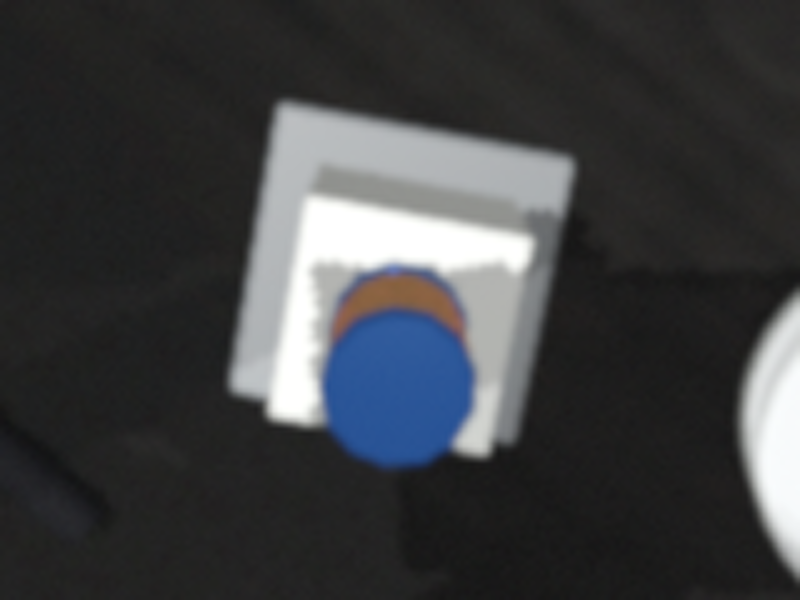

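View pics/w2.png

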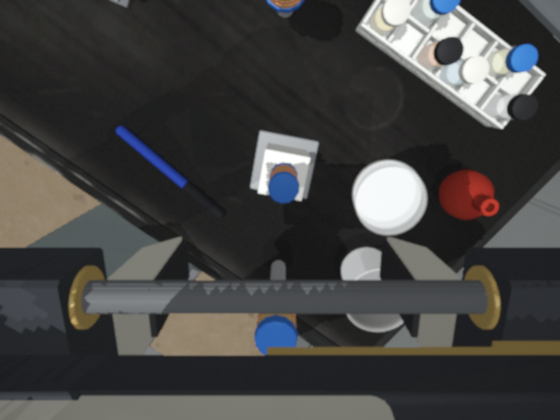

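```bash
python3 - <<'E'
from h import *
print(onz('w2',283.4,187.2,105), onz('top0',340.5,211.8,105))
o=get_obs();T=np.eye(4);T[:3,:3]=R.from_euler('xyz',o['tcp_rot']).as_matrix();T[:3,3]=o['tool_pos']
for t in [(9.5,46,22),(-9.5,46,22),(9.5,-46,22),(-9.5,-46,22),(9.5,65,22),(-9.5,65,22)]: print(t,proj('w2',(T@np.append(t,1))[:3]).round(1))
crop('w2',80,220,280,370,4,'w2d')
f=lambda x,y:(x/5-.4+204,y/5-.4+110)
q=[onz('w2',*f(*a),55) for a in [(308,194),(534,237),(490,456),(268,420)]]; print('holder top',np.mean(q,0),[np.linalg.norm(q[i]-q[i-1]).round(1) for i in range(4)])
E
```

```text
[461.03826142 -99.1563176  105.        ] [ 457.15057961 -103.26060104  105.        ]
(9.5, 46, 22) [382.8 240.8]
(-9.5, 46, 22) [379.8 277.4]
(9.5, -46, 22) [186.3 240.8]
(-9.5, -46, 22) [189.2 277.4]
(9.5, 65, 22) [423.3 240.8]
(-9.5, 65, 22) [419.1 277.4]
holder top [460.34134175 -99.85347615  55.        ] [np.float64(43.5), np.float64(42.2), np.float64(42.6), np.float64(42.7)]
```

View pics/w2d.png

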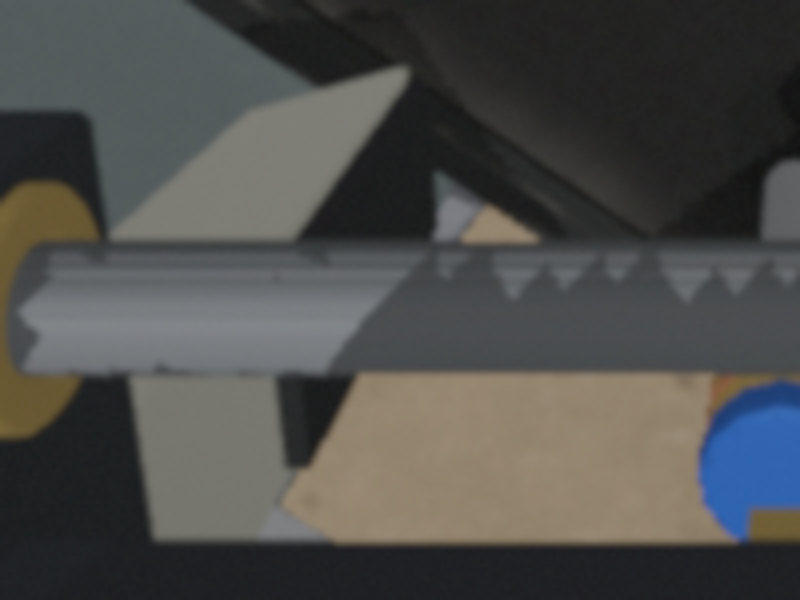

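```bash
python3 - <<'E'
from h import *
inc([459,-101.5,150],0.6616)
E
```

```text
rot [-0.0001 -0.0002  0.    ] shift [ 1.910e+00 -9.000e-02  9.974e+01]
```

{"api": "step_arm", "payload": {"increments": "0 0 0 1 0 30 1;0 0 0 2 0 60 1;0 0 0 2 0 85 1;0 0 0 2 0 100 1;0 0 0 2 0 100 1;0 0 0 2 0 100 1;0 0 0 2 0 100 1"}}

```text
time: 4.25
tool_pos: [459.5, -102.6, 150.5]
tcp_rot: [3.14, -0.001, 0.66]
contact_force: [-0.8, 0.7, -0.2]
grip_width: 91.8
```

```bash
python3 - <<'E'
from h import *
o=get_obs();print(o['time'],o['tool_pos'],o['tcp_rot'],o['contact_force'],abs(o['dq']).max())
snap('wrist','w3'); print(proj('w3',[457.15,-103.26,105])); crop('w3',164,170,404,290,3.3,'w3c')
E
```

```text
4.25 [ 459.47065152 -102.60272436  150.50840681] [ 3.14023273e+00 -9.38057765e-04  6.60114478e-01] [-0.76004412  0.68213057 -0.15721838] 0.004621272755262128
[282.50270023 244.33920367]
```

View pics/w3c.png

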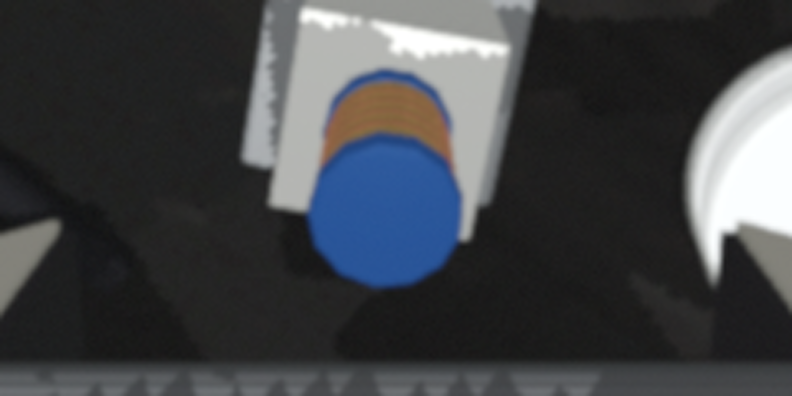

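```bash
python3 - <<'E'
from h import *
print(onz('w3',280.6,233.6,105), onz('w3',280.6,237.5,105))
print(onz('w2',283.4,187.2,105), onz('w2',283.4,191.2,105))
R0=R.from_euler('xyz',[np.pi,0,.6616])
for fn,u,v,z,t in [('w3',280.6,233.6,105,[459.47,-102.6,150.5]),('w2',283.4,187.2,105,[457.5,-102.69,249.72]),('w1',281.7,174.6,77,[491.71,202.59,260.78])]:
    print(fn,R0.inv().apply(onz(fn,u,v,z)-t).round(2), R0.inv().apply((onz('top0',340.5,211.8,105) if fn!='w1' else onz('top0',227,201,77))-t).round(2))
E
```

```text
[461.42052282 -98.66060815 105.        ] [ 459.65085175 -100.02843734  105.        ]
[461.03826142 -99.1563176  105.        ] [ 458.4341427  -101.18414381  105.        ]
w3 [ 3.96 -1.91 45.5 ] [-2.24 -0.9  45.5 ]
w2 [  4.96  -0.61 144.72] [ -0.63   0.24 144.72]
w1 [  6.96  -2.18 183.78] [-1.3100e+00  8.0000e-02  1.8378e+02]
```

{"api": "step_arm", "payload": {"increments": "0 0 0 3 -1.3 0 1;0 0 0 3 -1.3 20 1;0 0 0 3 -1.3 40 1;0 0 0 3 -1.3 55 1;0 0 0 3 -1.3 65 1;0 0 0 3 -1.3 65 1;0 0 0 3 -1.3 65 1;0 0 0 3 -1.3 65 1"}}

```text
time: 5.3
tool_pos: [460.9, -99.9, 85.3]
tcp_rot: [3.141, -0.001, 0.66]
contact_force: [1.2, 0.1, 0.5]
grip_width: 91.7
```

```bash
python3 - <<'E'
from h import *
o=get_obs();print(o['time'],o['tool_pos'],o['tcp_rot'],o['contact_force'],abs(o['dq']).max())
snap('wrist','w4'); snap('side','s4'); crop('s4',240,120,400,240,5,'s4c')
E
```

```text
5.3 [460.93888968 -99.87359384  85.28042628] [ 3.14055147e+00 -7.37379678e-04  6.59777872e-01] [1.21197909 0.13667315 0.51620531] 0.0030876693787572087
```

View pics/w4.png

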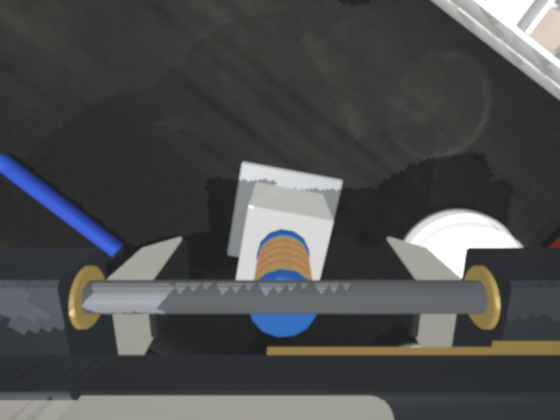

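View pics/s4c.png

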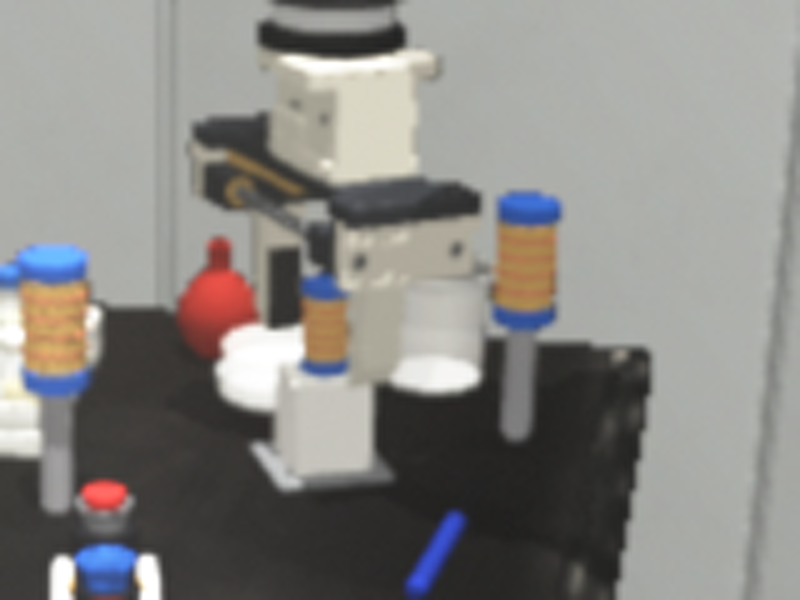

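{"api": "step_arm", "payload": {"increments": "0 0 0 0 0 0 -1;0 0 0 0 0 0 -1;0 0 0 0 0 0 -1;0 0 0 0 0 0 -1;0 0 0 0 0 0 -1;0 0 0 0 0 0 -1;0 0 0 0 0 0 -1;0 0 0 0 0 0 -1"}}

```text
time: 6.4
tool_pos: [460.6, -99.7, 84.7]
tcp_rot: [-3.142, -0.0, 0.66]
contact_force: [0.6, 0.2, 0.9]
grip_width: 24.9
```

```bash
python3 - <<'E'
from h import *
o=get_obs();print(o['time'],o['tool_pos'],o['tcp_rot'],o['contact_force'],o['moment'],o['grip_width'])
snap('wrist','w5'); crop('w5',180,200,390,350,3.8,'w5c')
E
```

```text
6.4 [460.56242978 -99.72934847  84.7191809 ] [-3.14157754e+00 -8.44656984e-05  6.59814828e-01] [0.61512654 0.2465685  0.87057258] [-0.09657732  0.16501327 -0.00797844] 24.880515650980154
```

View pics/w5c.png

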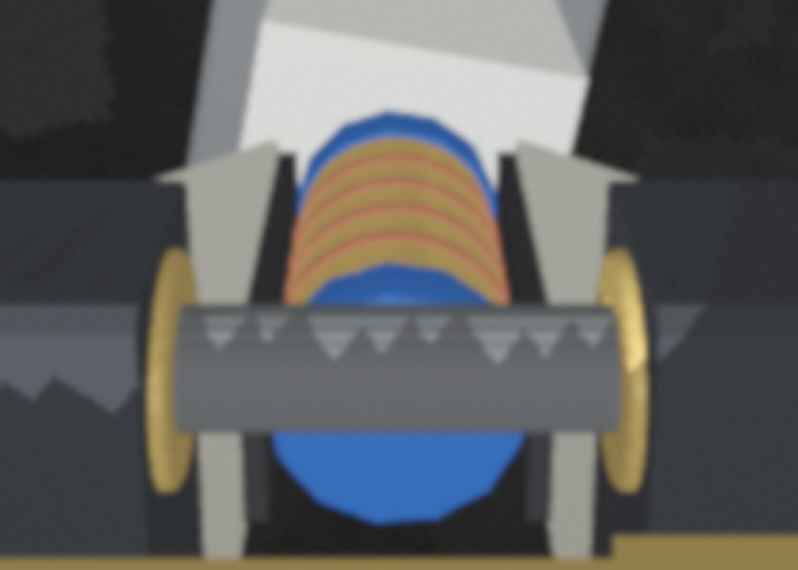

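```bash
python3 - <<'E'
from h import *
o=get_obs();T=np.eye(4);T[:3,:3]=R.from_euler('xyz',o['tcp_rot']).as_matrix();T[:3,3]=o['tool_pos']
for t in [(0,0,-20.3),(13,0,-20.3),(-13,0,-20.3),(13,0,29.7),(9.5,12.4,22)]: print(t,proj('w5',(T@np.append(t,1))[:3]).round(1))
print(onz('w5',398/3.8+180,303.1,105))
E
```

```text
(0, 0, -20.3) [284.5 309.8]
(13, 0, -20.3) [284.5 277.4]
(-13, 0, -20.3) [284.5 340.4]
(13, 0, 29.7) [284.3 228. ]
(9.5, 12.4, 22) [310.8 240.8]
[462.74805543 -98.11952522 105.        ]
```

{"api": "step_arm", "payload": {"increments": "0 0 0 0 0 -5 -1;0 0 0 0 0 -20 -1;0 0 0 0 0 -40 -1;0 0 0 0 0 -65 -1;0 0 0 0 0 -90 -1;0 0 0 0 0 -105 -1;0 0 0 0 0 -115 -1;0 0 0 0 0 -115 -1;0 0 0 0 0 -115 -1"}}

```text
time: 7.58
tool_pos: [460.2, -99.6, 199.1]
tcp_rot: [-3.14, 0.001, 0.66]
contact_force: [-0.7, 0.0, -2.2]
grip_width: 25.0
```

```bash
python3 - <<'E'
from h import *
o=get_obs();print(o['time'],o['tool_pos'],o['tcp_rot'],o['contact_force'],o['moment'],o['grip_width'])
inc([495.3,207.3,200],0.66)
E
```

```text
7.575 [460.16519577 -99.59684174 199.05579947] [-3.14041219e+00  5.82939403e-04  6.59800824e-01] [-0.65055724  0.02024724 -2.22901525] [-0.08302117  0.18420164  0.00306386] 24.954773753092102
rot [-0.0012  0.0006 -0.0002] shift [ 215.88 -220.95   -0.81]
```

{"api": "step_arm", "payload": {"increments": "0 0 0 25 -25.5 0 -1;0 0 0 60 -61.5 0 -1;0 0 0 100 -102.5 0 -1;0 0 0 140 -143.5 0 -1;0 0 0 175 -179 0 -1;0 0 0 203 -207.5 0 -1;0 0 0 216 -221 0 -1;0 0 0 216 -221 0 -1;0 0 0 216 -221 0 -1;0 0 0 216 -221 0 -1"}}

```text
time: 8.82
tool_pos: [495.8, 206.0, 199.7]
tcp_rot: [3.142, 0.0, 0.658]
contact_force: [0.2, -0.2, -0.9]
grip_width: 24.8
```

```bash
python3 - <<'E'
from h import *
o=get_obs();print(o['time'],o['tool_pos'],o['tcp_rot'],o['contact_force'],o['moment'],o['grip_width'])
snap('wrist','w6'); crop('w6',184,130,384,280,4,'w6c'); snap('side','s6'); crop('s6',200,120,320,300,3.3,'s6c');snap('top','t6')
E
```

```text
8.825 [495.83600957 206.02168506 199.73063779] [3.14150703e+00 2.73157412e-04 6.58176074e-01] [ 0.15661192 -0.18881172 -0.92575968] [-0.12672282  0.07897275  0.0302176 ] 24.846088164715113
```

View pics/w6c.png

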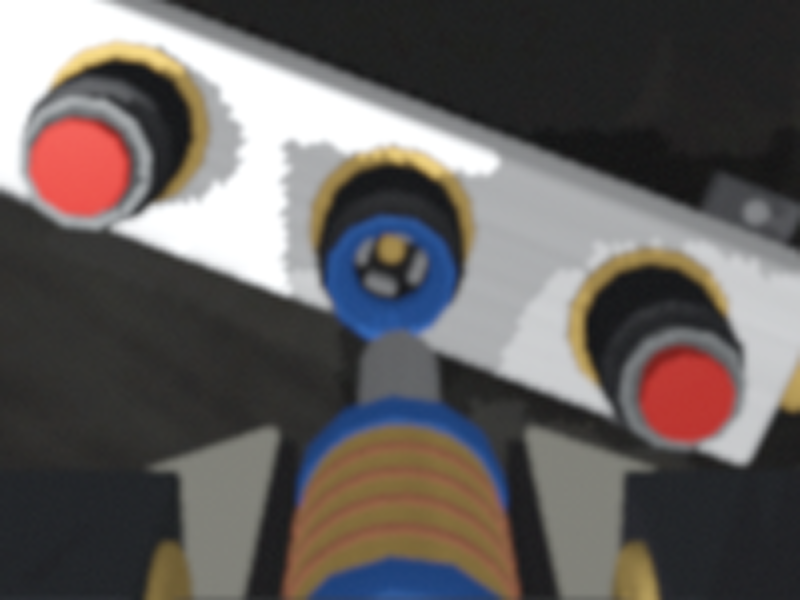

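View pics/s6c.png

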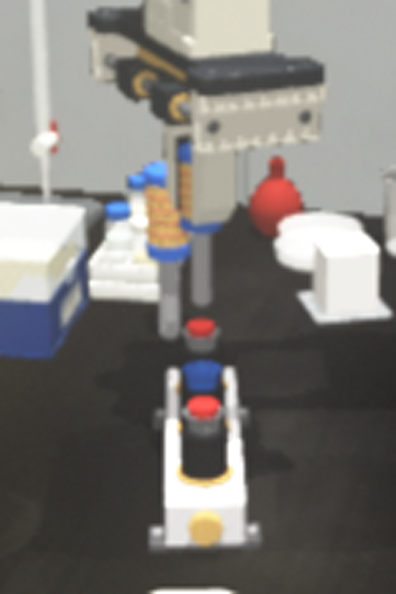

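```bash
python3 - <<'E'
from h import *
o=get_obs();T=np.eye(4);T[:3,:3]=R.from_euler('xyz',o['tcp_rot']).as_matrix();T[:3,3]=o['tool_pos']; Ti=np.linalg.inv(T)
tl=lambda p:(Ti@np.append(p,1))[:3].round(2)
print('collar',tl(onz('w6',281.6,198.8,77)))
for z,dx in [(120,4),(122,6)]: print('foot far edge',tl(onz('w6',283.1,212.4,z)),'minus',dx)
im=cv2.cvtColor(cv2.imread('pics/w6.png'),cv2.COLOR_BGR2HSV)
# plugs mid
g=lambda x,y:(x/4-.4+184,y/4-.4+130)
print('plugmid',tl((onz('w6',*g(80,167),82)+onz('w6',*g(688,396),82))/2))
E
```

```text
collar [  1.12  -1.57 122.86]
foot far edge [ 4.41 -0.38 79.87] minus 4
foot far edge [ 5.06 -0.37 77.87] minus 6
plugmid [  1.14  -1.73 117.86]
```

{"api": "step_arm", "payload": {"increments": "0 0 0 1.2 -1.2 5 -1;0 0 0 1.2 -1.2 15 -1;0 0 0 1.2 -1.2 25 -1;0 0 0 1.2 -1.2 35 -1;0 0 0 1.2 -1.2 40 -1;0 0 0 1.2 -1.2 40 -1;0 0 0 1.2 -1.2 40 -1"}}

```text
time: 9.85
tool_pos: [496.2, 209.0, 160.0]
tcp_rot: [3.141, -0.001, 0.66]
contact_force: [-0.1, -0.2, -2.0]
grip_width: 24.8
```

```bash
python3 - <<'E'
from h import *
o=get_obs();print(o['time'],o['tool_pos'],o['tcp_rot'],o['contact_force'],o['moment'],o['grip_width'])
snap('wrist','w7'); crop('w7',204,160,364,280,5,'w7c'); snap('side','s7'); crop('s7',220,180,300,260,7,'s7c')
E
```

```text
9.85 [496.2050679  209.01119799 160.01749813] [ 3.14138661e+00 -6.83713675e-04  6.59762631e-01] [-0.10013476 -0.15417207 -1.97194225] [-0.06204557  0.11619592  0.01986851] 24.80971986693679
```

View pics/w7c.png

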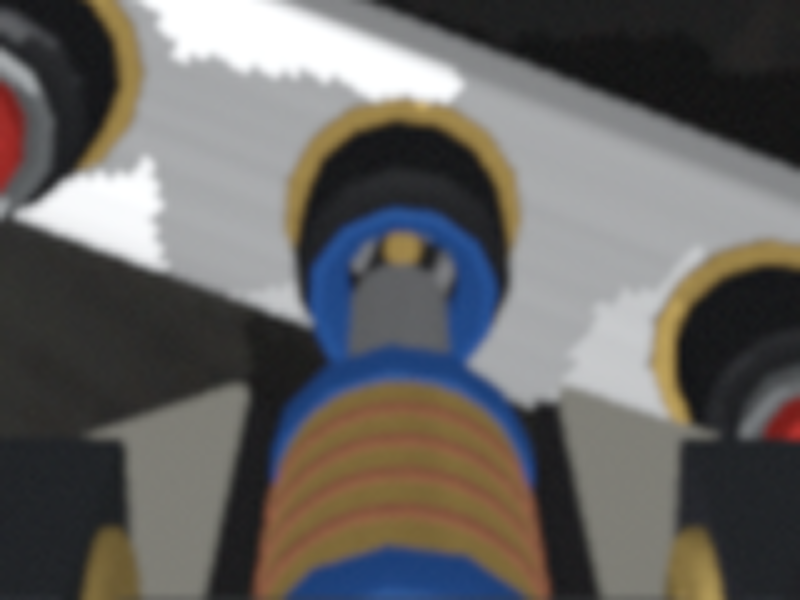

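View pics/s7c.png

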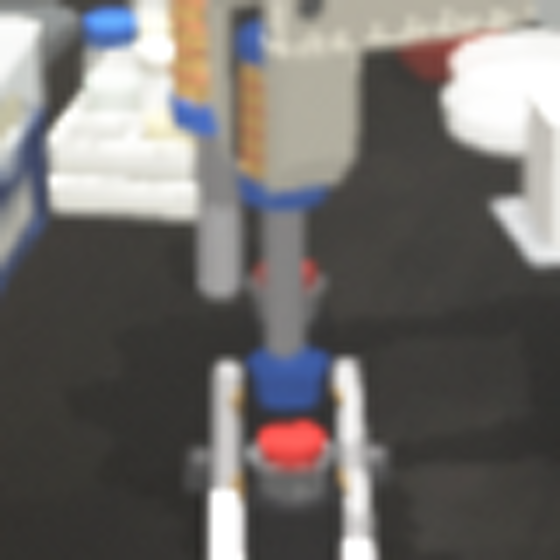

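{"api": "step_arm", "payload": {"increments": "0 0 0 -0.8 0 2 -1;0 0 0 -0.8 0 5 -1;0 0 0 -0.8 0 8 -1;0 0 0 -0.8 0 11 -1;0 0 0 -0.8 0 13 -1;0 0 0 -0.8 0 13 -1"}}

```text
time: 10.7
tool_pos: [495.3, 208.4, 146.5]
tcp_rot: [-3.141, 0.0, 0.66]
contact_force: [0.7, -0.7, -2.3]
grip_width: 24.5
```

```bash
python3 - <<'E'
from h import *
o=get_obs();print(o['time'],o['tool_pos'],o['tcp_rot'],o['contact_force'],o['moment'],o['grip_width'])
snap('side','s8'); crop('s8',220,180,300,260,7,'s8c')
E
```

```text
10.7 [495.26217927 208.44881055 146.51715425] [-3.14136667e+00  2.61562947e-04  6.59728485e-01] [ 0.71249141 -0.70596774 -2.28896719] [-0.11945539  0.12025444  0.0193998 ] 24.511240989684058
```

View pics/s8c.png

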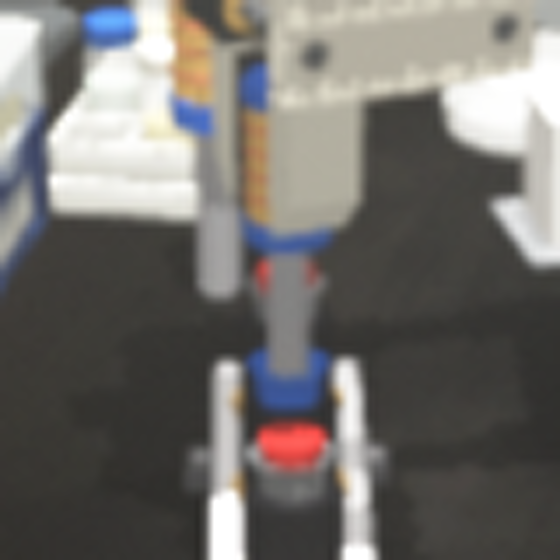

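{"api": "step_arm", "payload": {"increments": "0 0 0 0 0 1.5 -1;0 0 0 0 0 3 -1;0 0 0 0 0 4.5 -1;0 0 0 0 0 6 -1"}}

```text
time: 11.25
tool_pos: [495.6, 208.5, 140.9]
tcp_rot: [3.141, -0.001, 0.66]
contact_force: [-0.7, -1.6, 3.1]
grip_width: 24.5
```

{"api": "step_arm", "payload": {"increments": "0 0 0 0 0 1 -1;0 0 0 0 0 2 -1;0 0 0 0 0 3 -1;0 0 0 0 0 4 -1"}}

```text
time: 11.75
tool_pos: [496.0, 208.7, 137.8]
tcp_rot: [3.141, -0.002, 0.66]
contact_force: [-0.3, 0.6, 6.0]
grip_width: 24.9
```

{"api": "step_arm", "payload": {"increments": "0 0 0 0 0 1 -1;0 0 0 0 0 2 -1;0 0 0 0 0 3 -1;0 0 0 0 0 4 -1"}}

```text
time: 12.25
tool_pos: [496.2, 208.5, 133.8]
tcp_rot: [3.14, -0.002, 0.66]
contact_force: [-0.9, -0.4, 8.3]
grip_width: 24.7
```

{"api": "step_arm", "payload": {"increments": "0 0 0 0 0 0.7 -1;0 0 0 0 0 1.4 -1"}}

```text
time: 12.5
tool_pos: [496.2, 208.6, 132.6]
tcp_rot: [3.14, -0.003, 0.66]
contact_force: [0.0, -1.7, 8.8]
grip_width: 24.9
```

{"api": "step_arm", "payload": {"increments": "0 0 0 0 0 0.5 -1;0 0 0 0 0 1 -1"}}

```text
time: 12.75
tool_pos: [496.2, 208.6, 131.7]
tcp_rot: [3.14, -0.003, 0.66]
contact_force: [-0.3, -1.2, 9.3]
grip_width: 24.8
```

{"api": "step_arm", "payload": {"increments": "0 0 0 0 0 0.5 -1;0 0 0 0 0 1 -1"}}

```text
time: 13.0
tool_pos: [496.3, 208.6, 130.7]
tcp_rot: [3.14, -0.003, 0.66]
contact_force: [-0.0, -1.0, 9.3]
grip_width: 24.4
```

{"api": "step_arm", "payload": {"increments": "0 0 0 0 0 0.5 -1;0 0 0 0 0 1 -1"}}

```text
time: 13.25
tool_pos: [496.3, 208.6, 129.8]
tcp_rot: [3.14, -0.003, 0.66]
contact_force: [-1.1, -1.4, 9.1]
grip_width: 24.6
```

{"api": "step_arm", "payload": {"increments": "0 0 0 0 0 0.5 -1;0 0 0 0 0 1 -1"}}

```text
time: 13.5
tool_pos: [496.6, 208.9, 129.3]
tcp_rot: [3.14, -0.004, 0.66]
contact_force: [-1.2, -0.3, 13.5]
grip_width: 24.7
```

{"api": "step_arm", "payload": {"increments": "0 0 0 0 0 0.5 -1;0 0 0 0 0 1 -1"}}

```text
time: 13.75
tool_pos: [497.0, 209.1, 129.2]
tcp_rot: [3.14, -0.006, 0.66]
contact_force: [-2.2, -0.2, 20.3]
grip_width: 24.6
```

{"api": "step_arm", "payload": {"increments": "0 0 0 0 0 0.2 -1;0 0 0 0 0 0.3 -1"}}

```text
time: 14.0
tool_pos: [497.1, 209.1, 129.1]
tcp_rot: [3.139, -0.006, 0.66]
contact_force: [-1.6, -1.2, 19.2]
grip_width: 24.9
```

```bash
python3 - <<'E'
from h import *
o=get_obs();print(o['time'],o['tool_pos'],o['tcp_rot'],o['contact_force'],o['moment'],o['grip_width'])
snap('side','s9'); crop('s9',220,180,300,260,7,'s9c');snap('wrist','w9'); crop('w9',204,160,364,280,5,'w9c')
E
```

```text
14.0 [497.12405826 209.13126911 129.13049388] [ 3.13943647 -0.0058932   0.65982845] [-1.64054344 -1.15675418 19.17101026] [-0.07853584  0.65984789 -0.01686797] 24.94938360920478
```

View pics/s9c.png

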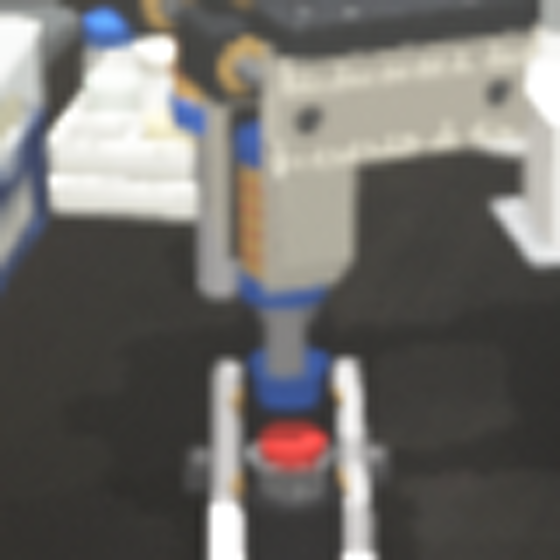

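View pics/w9c.png

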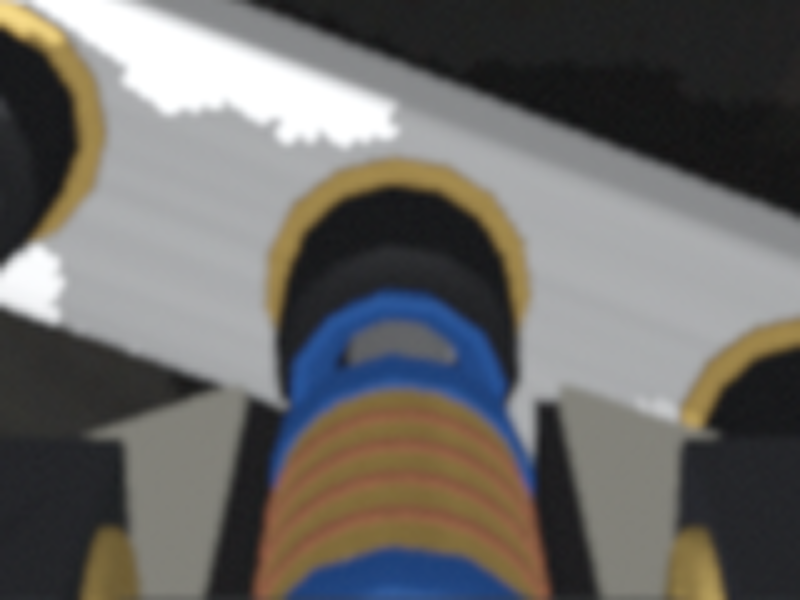

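{"api": "step_arm", "payload": {"increments": "0 0 0 0 0 0.3 -1;0 0 0 0 0 0.6 -1"}}

```text
time: 14.35
tool_pos: [497.5, 209.3, 129.1]
tcp_rot: [3.139, -0.007, 0.66]
contact_force: [-2.3, 0.2, 23.2]
grip_width: 24.7
```

{"api": "step_arm", "payload": {"increments": "0 0 0 0 0 -1 -1;0 0 0 0 0 -2 -1;0 0 0 0 0 -3 -1;0 0 0 0 0 -4 -1"}}

```text
time: 14.85
tool_pos: [495.9, 208.6, 129.9]
tcp_rot: [3.141, -0.002, 0.66]
contact_force: [2.0, 0.2, 0.1]
grip_width: 24.9
```

{"api": "step_arm", "payload": {"increments": "0 0 0 0 0 -0.5 -1;0 0 0 0 0 -1 -1"}}

```text
time: 15.1
tool_pos: [495.3, 208.3, 130.1]
tcp_rot: [-3.141, 0.001, 0.66]
contact_force: [1.3, 0.4, -2.0]
grip_width: 24.6
```

{"api": "step_arm", "payload": {"increments": "0 0 0 0 0 -0.5 -1;0 0 0 0 0 -1 -1"}}

```text
time: 15.35
tool_pos: [495.0, 208.2, 130.7]
tcp_rot: [-3.141, 0.001, 0.66]
contact_force: [1.7, 0.0, -5.9]
grip_width: 24.9
```

{"api": "step_arm", "payload": {"increments": "0 0 0 0 0 -0.5 -1;0 0 0 0 0 -1 -1"}}

```text
time: 15.6
tool_pos: [495.0, 208.3, 131.9]
tcp_rot: [-3.141, 0.001, 0.66]
contact_force: [2.0, 0.0, -7.6]
grip_width: 24.7
```

{"api": "step_arm", "payload": {"increments": "0 0 0 0 0 -0.5 -1;0 0 0 0 0 -1 -1"}}

```text
time: 15.85
tool_pos: [495.0, 208.4, 133.0]
tcp_rot: [-3.141, 0.001, 0.66]
contact_force: [2.5, -0.3, -10.9]
grip_width: 24.6
```

```bash
python3 - <<'E'
from h import *
o=get_obs();print(o['time'],o['tool_pos'],o['contact_force'],o['grip_width'])
snap('side','s10');snap('wrist','w10')
a=cv2.imread('pics/s9.png')[200:250,235:285];b=cv2.imread('pics/s10.png')[200:250,235:285]
cv2.imwrite('pics/s10c.png',cv2.resize(np.hstack([a,b]),None,fx=8,fy=8,interpolation=cv2.INTER_CUBIC))
a=cv2.imread('pics/w9.png')[180:260,234:334];b=cv2.imread('pics/w10.png')[180:260,234:334]
cv2.imwrite('pics/w10c.png',cv2.resize(np.hstack([a,b]),None,fx=4,fy=4,interpolation=cv2.INTER_CUBIC))
E
```

```text
15.85 [495.01390705 208.35547952 133.02089237] [  2.48464414  -0.25499193 -10.90551477] 24.59602814679305
```

View pics/s10c.png

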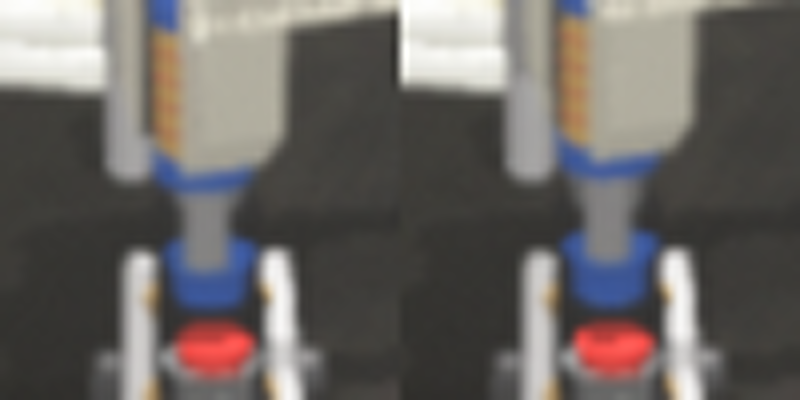

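View pics/w10c.png

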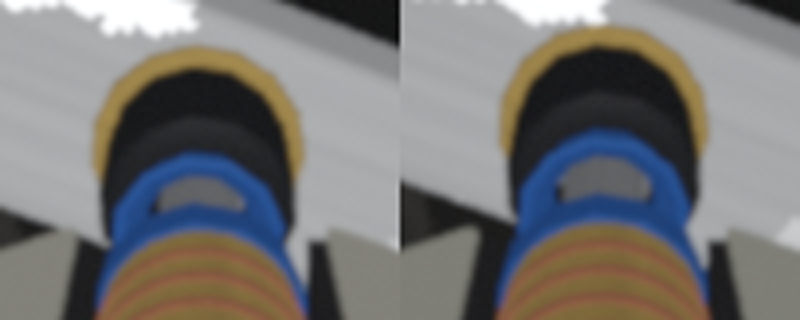

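```bash
cat > col.py <<'E'
from h import *
import sys
for n in sys.argv[1:]:
    im=cv2.imread(f'pics/{n}.png')[200:250,235:285].astype(float)
    # outer columns of collar: avoid stem
    for cols in [(21,23),(28,31)]:
        p=(im[22:46,cols[0]:cols[1],0]-im[22:46,cols[0]:cols[1],2]).mean(1).clip(0)
        q=p-20; 
        c=lambda i:i+22
        up=next(i+(40-p[i])/(p[i+1]-p[i]) for i in range(len(p)-1) if p[i]<40<=p[i+1])
        dn=next(i+(p[i]-40)/(p[i]-p[i+1]) for i in range(int(up)+1,len(p)-1) if p[i]>=40>p[i+1])
        print(n,cols,'top',round(up+222,2),'bottom',round(dn+222,2))
p=np.array([494,207,77]);print(proj('s9',p),proj('s9',p+[0,0,2]))
E
python3 col.py s6 s7 s8 s9 s10
```

```text
s6 (21, 23) top 229.45 bottom 236.54
s6 (28, 31) top 228.84 bottom 237.6
s7 (21, 23) top 229.47 bottom 236.54
s7 (28, 31) top 229.18 bottom 237.6
s8 (21, 23) top 229.51 bottom 236.53
s8 (28, 31) top 229.79 bottom 237.6
s9 (21, 23) top 229.71 bottom 236.53
s9 (28, 31) top 229.47 bottom 237.61
s10 (21, 23) top 228.64 bottom 236.37
s10 (28, 31) top 228.65 bottom 237.21
[260.94801302 230.12479695] [260.93963629 229.24020296]
```

{"api": "step_arm", "payload": {"increments": "0 0 0 0 0 -0.4 -1;0 0 0 0 0 -0.4 -1;0 0 0 0 0 -0.4 -1"}}

```text
time: 16.32
tool_pos: [495.1, 208.4, 133.6]
tcp_rot: [-3.141, 0.0, 0.66]
contact_force: [1.9, -1.3, -10.6]
grip_width: 24.8
```

```bash
python3 - <<'E'
from h import *
o=get_obs();print(o['time'],o['tool_pos'],o['contact_force'],o['grip_width'])
snap('side','s11')
E
python3 col.py s11
```

```text
16.325 [495.13670323 208.44208072 133.64659177] [  1.94457651  -1.3009265  -10.64461009] 24.79319502127826
s11 (21, 23) top 228.46 bottom 236.04
s11 (28, 31) top 228.16 bottom 237.06
[260.94801302 230.12479695] [260.93963629 229.24020296]
```

{"api": "step_arm", "payload": {"increments": "0 0 0 0 0 1 -1;0 0 0 0 0 2 -1;0 0 0 0 0 3 -1;0 0 0 0 0 4 -1;0 0 0 0 0 4.5 -1"}}

```text
time: 17.0
tool_pos: [495.7, 208.7, 130.0]
tcp_rot: [3.141, -0.001, 0.66]
contact_force: [-0.1, 0.6, -0.4]
grip_width: 24.9
```

{"api": "step_arm", "payload": {"increments": "0 0 0 0 0 0.5 -1;0 0 0 0 0 1 -1"}}

```text
time: 17.25
tool_pos: [496.0, 208.7, 129.4]
tcp_rot: [3.141, -0.002, 0.66]
contact_force: [-0.1, -0.8, 5.9]
grip_width: 24.7
```

{"api": "step_arm", "payload": {"increments": "0 0 0 0 0 0.5 -1;0 0 0 0 0 1 -1"}}

```text
time: 17.5
tool_pos: [496.4, 208.9, 129.3]
tcp_rot: [3.14, -0.004, 0.66]
contact_force: [-1.3, -0.9, 13.4]
grip_width: 24.7
```

{"api": "step_arm", "payload": {"increments": "0 0 0 0 0 0.5 -1;0 0 0 0 0 1 -1"}}

```text
time: 17.75
tool_pos: [496.9, 209.1, 129.2]
tcp_rot: [3.14, -0.005, 0.66]
contact_force: [-1.7, 0.3, 17.5]
grip_width: 24.5
```

{"api": "step_arm", "payload": {"increments": "0 0 0 0 0 0.3 -1;0 0 0 0 0 0.5 -1"}}

```text
time: 18.0
tool_pos: [497.1, 209.2, 129.1]
tcp_rot: [3.139, -0.006, 0.66]
contact_force: [-2.5, -0.4, 20.7]
grip_width: 24.7
```

{"api": "step_arm", "payload": {"increments": "0 0 0 0 0 -1 -1;0 0 0 0 0 -2 -1;0 0 0 0 0 -2.2 -1"}}

```text
time: 18.38
tool_pos: [496.4, 208.8, 129.4]
tcp_rot: [3.14, -0.003, 0.66]
contact_force: [1.3, -0.2, 6.3]
grip_width: 24.6
```

```bash
python3 - <<'E'
from h import *
o=get_obs();print(o['time'],o['tool_pos'],o['tcp_rot'],o['contact_force'],o['moment'],o['grip_width'])
E
```

```text
18.375 [496.35517863 208.84450476 129.44501186] [ 3.14040321 -0.00333859  0.6597923 ] [ 1.29938911 -0.20913952  6.30606605] [-0.17013591  0.11338535  0.02333718] 24.6183296968608
```

Still pressed lightly home. Now open the fingers, holding position.

{"api": "step_arm", "payload": {"increments": "0 0 0 0 0 0 -0.3;0 0 0 0 0 0 0;0 0 0 0 0 0 0.3;0 0 0 0 0 0 0.3;0 0 0 0 0 0 0.3;0 0 0 0 0 0 0.3"}}

```text
time: 19.12
tool_pos: [495.3, 208.5, 128.0]
tcp_rot: [-3.142, -0.0, 0.66]
contact_force: [1.2, -0.2, -0.7]
grip_width: 60.1
```

```bash
python3 - <<'E'
from h import *
o=get_obs();print(o['time'],o['tool_pos'],o['tcp_rot'],o['contact_force'],o['grip_width'])
snap('side','s12');snap('wrist','w12');crop('s12',220,160,300,240,7,'s12c')
E
python3 col.py s12
```

```text
19.125 [495.3116102  208.48705888 128.00300491] [-3.14150997e+00 -3.79711618e-05  6.59833317e-01] [ 1.17552924 -0.23711649 -0.72605023] 60.06614368577717
s12 (21, 23) top 229.7 bottom 236.5
s12 (28, 31) top 229.48 bottom 237.6
[260.94801302 230.12479695] [260.93963629 229.24020296]
```

View pics/s12c.png

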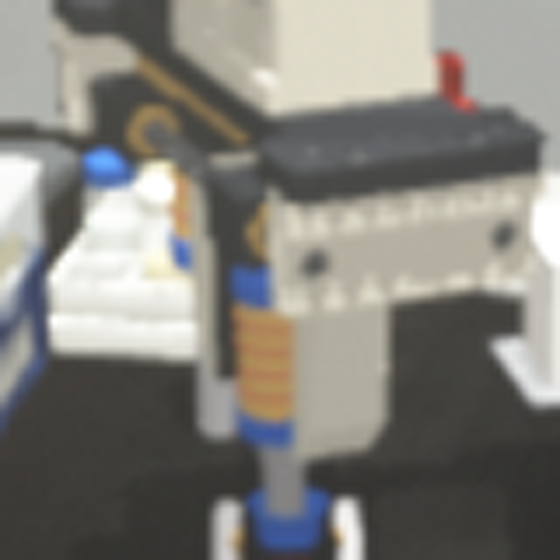

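View pics/w12.png

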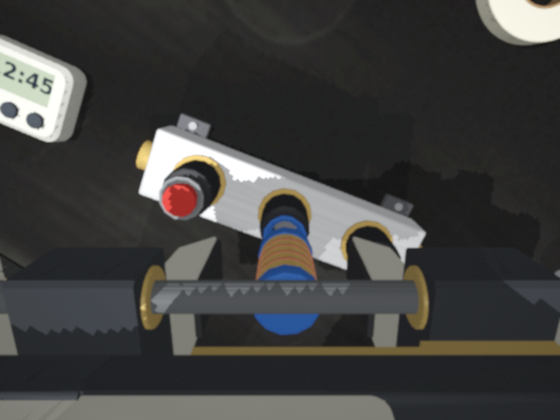

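{"api": "step_arm", "payload": {"increments": "0 0 0 0 0 0 0.6;0 0 0 0 0 -5 0.6;0 0 0 0 0 -20 0.6;0 0 0 0 0 -40 0.6;0 0 0 0 0 -65 0.6;0 0 0 0 0 -90 0.6;0 0 0 0 0 -110 0.6;0 0 0 0 0 -110 0.6;0 0 0 0 0 -110 0.6"}}

```text
time: 20.35
tool_pos: [495.0, 208.4, 237.7]
tcp_rot: [-3.141, 0.0, 0.66]
contact_force: [-0.1, 1.1, -0.1]
grip_width: 73.5
```

```bash
python3 - <<'E'
from h import *
o=get_obs();print(o['time'],o['tool_pos'],o['tcp_rot'],o['contact_force'],o['grip_width'],abs(o['dq']).max())
snap('side','s13');snap('wrist','w13');snap('top','t13');crop('s13',220,160,300,260,6,'s13c');crop('w13',204,110,364,230,5,'w13c')
E
python3 col.py s13
```

```text
20.35 [494.96720136 208.37084191 237.71742497] [-3.14130497e+00  4.86900881e-04  6.59836663e-01] [-0.10977728  1.13530148 -0.0961549 ] 73.53920130769703 0.012790124807003556
s13 (21, 23) top 229.72 bottom 236.49
s13 (28, 31) top 229.25 bottom 237.58
[260.94801302 230.12479695] [260.93963629 229.24020296]
```

View pics/s13c.png

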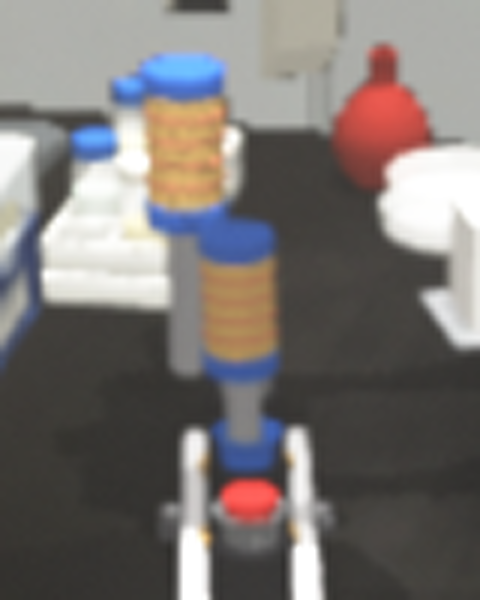

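View pics/w13c.png

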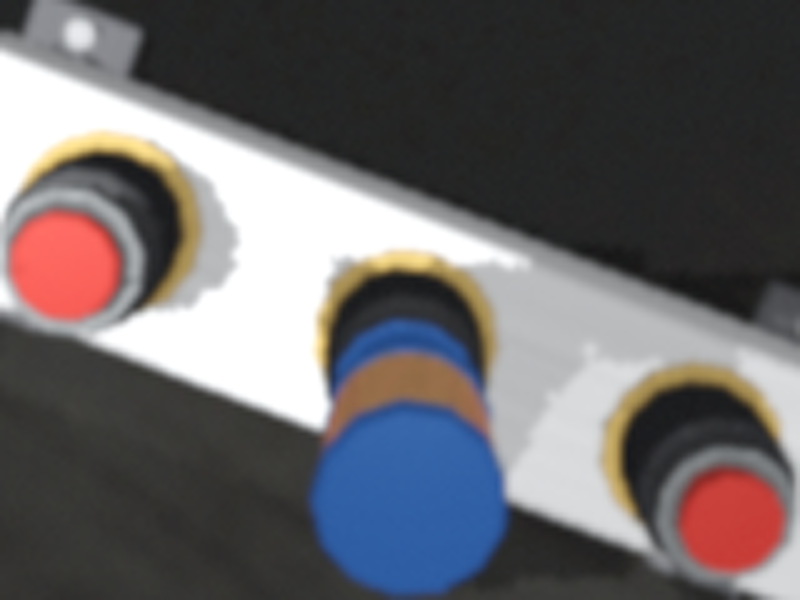

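View pics/t13.png

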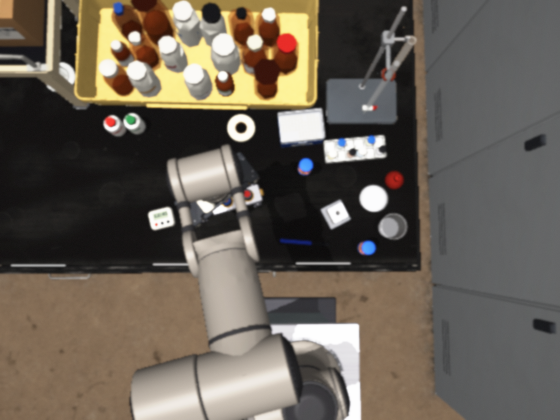

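```bash
python3 - <<'E'
from h import *
t=onz('w13',410/5-.4+204,499/5-.4+110,149.4); 
g=lambda x,y:(x/5-.4+204,y/5-.4+110)
m=(onz('w13',*g(65,265),82)+onz('w13',*g(732,521),82))/2
print('top',t,'port',m,'lean',np.linalg.norm((t-m)[:2])/95)
for z in (49.5,77,97,149.5): print(z,proj('s13',[493.5,206,z]))
E
```

```text
top [498.58680487 210.1428692  149.4       ] port [495.71595188 208.54493757  82.        ] lean 0.03458528727610085
49.5 [261.42040912 241.97174226]
77 [261.31044585 229.95430099]
97 [261.2289897  221.05228795]
149.5 [261.00898935 197.00933882]
```

```bash
python3 -c "
from h import *
print(close_job())"
```

```text
the job is handed in; nothing more can be done
None
```

The filter is fully seated in the open middle port, upright and released, and the job is handed in at about 20 s. No verdict is reported back.

- **Pushing in:** I took the filter from the holder and pushed it in about 27–28 mm, against roughly 10 N of drag. There the tool stopped moving down and the force rose sharply. The most I read was 23 N at the wrist (about 25 N allowing for the sensor offset), so under 30 N on the stop.
- **Tug:** A net pull of about 9 N lifted the filter about 4.5 mm. In the side camera the blue collar rose by roughly 2–2.8 mm.
- **Second push:** It stopped at the same tool height as before, 129.1 mm, at 21 N. The grip had therefore not slipped. I eased the push before opening the fingers.
- **Last checks:** The collar is back at its rest height in the side view. The arm is clear, 110 mm higher, with no contact force. The beaker and timer look unmoved in the top view.
- **Lean:** The filter leans about 0.035 rad, inside the 0.1 rad allowed.
- **Disagreement:** The top and wrist cameras differed by up to 8 mm in absolute position. I aligned by filter-to-port offsets from the wrist camera instead, with a small correction seen in both the wrist and side views.
- **Not measured:** I had no direct reading of the valve pin. That the filter is home rests on the force and tool height.

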